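# Level the print-room balance

### The job

The large weight and one of the two lesser weights are on the same pan of the balance, so it hangs down on that side. Lift that lesser weight, which stands loose on the pan floor, over to the other pan and seat it fully home in that pan's empty socket, feeling for the hole and pressing only gently, so that the two pans come level and stay so by themselves. Leave the other two weights in their sockets, and leave the things around the balance alone.

Things in the scene. Friction and masses are not known exactly. Their poses are not given: they have to be found in the camera images.
- beam (a joint): Tilt of the balance beam, rad: 0 level, positive = left (+y) pan up, right one down; stops at -0.1 and 0.1. The hinge lies along the pans' x, midway between them, 75 mm above the table. A spring levels it, 10 N m per rad: at a pan it yields about 1.7 mm per newton. Damped, settles in about a second.
- pan_left (a point): Middle of the left (+y) pan's floor, upper face. x along the pan (away from the robot when the balance stands square), y along the beam (to the left), z square to the floor; tilts with the beam. Steel tray 236 (x) by 78 mm (y), lip 7 mm above the floor; 130 mm from the hinge along y, 9 mm below it.
- pan_right (a point): Middle of the right (-y) pan's floor, upper face. x along the pan (away from the robot when the balance stands square), y along the beam (to the left), z square to the floor; tilts with the beam. Steel tray 236 (x) by 78 mm (y), lip 7 mm above the floor; 130 mm from the hinge along y, 9 mm below it.
- left_fixed (a point): Fixed socket of the left pan, on the pan floor at the hole's axis, 80 mm from the pan's middle towards its -x end: a dark steel block 46 mm square, 10 mm high, with a through hole 26.5 mm in diameter. A foot fully home rests on the pan floor, 10 mm lower than on top of the block.
- right_fixed (a point): Fixed socket of the right pan, on the pan floor at the hole's axis, 80 mm from the pan's middle towards its -x end: a dark steel block 46 mm square, 10 mm high, with a through hole 26.5 mm in diameter. A foot fully home rests on the pan floor, 10 mm lower than on top of the block.
- left_slide (a point): Middle of the travel of the left pan's sliding socket, on the pan floor, 65 mm from the pan's middle towards its +x end. The socket is a block like the fixed one but 64 mm long in x, left anywhere up to 16 mm either way along the pan's x, on its centre line; about 5 N shifts it. Where it stands is not measured: feel for it or see it.
- right_slide (a point): Middle of the travel of the right pan's sliding socket, on the pan floor, 65 mm from the pan's middle towards its +x end. The socket is a block like the fixed one but 64 mm long in x, left anywhere up to 16 mm either way along the pan's x, on its centre line; about 5 N shifts it. Where it stands is not measured: feel for it or see it.
- large_mid (a point): Plain brass large weight, 500 g within 2 %. From below: foot 24 mm diameter, 12 mm high (lower edge bevelled 1.5 mm); disc 50 mm diameter, 26 mm thick; straight round knob 16 mm diameter, 34 mm high, to lift it by. Height 72 mm; point on its axis, 36 mm above the foot's underside. Start: in the fixed socket of the low pan.
- medium_mid (a point): Plain brass medium weight, 300 g within 2 %. From below: foot 24 mm diameter, 12 mm high (lower edge bevelled 1.5 mm); disc 44 mm diameter, 17 mm thick; straight round knob 16 mm diameter, 34 mm high, to lift it by. Height 63 mm; point on its axis, 31.5 mm above the foot's underside. Start: loose on the low pan's floor, or in the other pan's fixed socket.
- small_mid (a point): Plain brass small weight, 200 g within 2 %. From below: foot 24 mm diameter, 12 mm high (lower edge bevelled 1.5 mm); disc 40 mm diameter, 10 mm thick; straight round knob 16 mm diameter, 34 mm high, to lift it by. Height 56 mm; point on its axis, 28 mm above the foot's underside. Start: in the other of the medium's two places.
- loupe: Bystander: a black stand magnifier, 52 mm in diameter and 49 mm high; origin at the centre of its underside.
- pot: Bystander: a white ceramic pencil pot, 72 mm in diameter and 80 mm high, pencils up to 130 mm; origin at the centre of its underside.
- slidebox: Bystander: a cardboard slide box 90 x 60 x 51 mm; origin at the centre of its underside.
Things that resemble listed ones, but are neither listed nor needed, are in the scene too. Leave any pink or purple look-alike of the part that bears small_mid alone.

How it is judged:
By the outcome, as a careful person would: the job done as asked, in the order asked, and still so for the second after the job is handed in, with the robot touching nothing.
It also fails if it takes over 53 s, if anything falls off the work surface, if the arm or the gripper's body presses on something with over 40 N, if the wrist force passes 120 N, or if a joint passes its speed limit or range.

### The arm

A 6-joint arm with a two-finger parallel gripper is mounted at the origin on the work surface. World frame = base frame: x ahead of the robot, y to its left, z up, the work surface at z = 0. Lengths are in m, angles in rad, forces in N, time in s.
With the tool pointing down it reaches from about 0.275 to 0.825 m from the base axis. Payload 4.9 kg.
Tool frame: the origin (TCP) lies midway between the tips of the shut fingers; the grasp point (between the pads) lies 19 mm behind it (bot.grip_depth is the distance from the TCP to the grasp point, in m); z points along the fingers, y is the line along which they close (so a half turn about z gives the same grasp; the last joint's range is limited). The gripper opens to 85 mm and grips with 20 to 120 N. Pads are 22 mm wide; open, the fingers measure 114 mm over their backs; the gripper's body (76 mm by 85 mm) begins 54 mm behind the grasp point. The pads swing forward as they close: fully open they stand 13 mm farther back than shut.
Start: joints at [-1.361, 0.326, -0.193, 1.052, 0, 1.437], TCP at [0.185, -0.518, 0.231] pointing down, gripper open.
Joint ranges: [-2.65, 2.65], [-0.97, 1.79], [-1.3, 1.35], [-1.93, 2.1], [-1.47, 1.37], [-3.14, 3.14]. Speed limits (rad/s): [2.57, 2.57, 3.14, 3.14, 3.14, 3.14].

### API

Orientations are given as a unit quaternion [w, x, y, z].
In Python, from cell import bot gives the robot as it stands. Calls block until the motion is done:
- bot.move_pose(position, orientation): joint-space move of the TCP to a pose.
- bot.move_linear(position, speed=0.15, rotation=None, until_force=None): straight line of the TCP; rotation=None keeps the orientation; speed is the mean speed in m/s. With until_force (N) it stops when the force on the tool has changed by that much, and returns True; else False.
- bot.goto_joints(angles): joint-space move.
- bot.set_gripper(opening, grasp_force=None): opening from 0.0 (shut) to 1.0 (fully open); grasp_force is the grip in N (None keeps the last); returns when the fingers have stopped.
- bot.wait(seconds).
- bot.solve_ik(position, orientation): joint angles nearest the present ones, or None.
- bot.camera(name): name is "scene" or "top"; returns the picture (400x640x3 uint8, red, green, blue); there is no depth.
- bot.calibration(name): a dict with "mtx" (3x3 intrinsics, pixels), "extrinsics" (4x4, takes a point from world to camera coordinates). Camera axes: x right, y down, z forward; pixel columns grow to the right and rows downward; lengths in m; the calibration is good to about 2 mm. A picture is of the moment at which its call begins. calibration takes no time and is no camera call.
A pose or a line that the arm cannot do raises bot.PlanningError and nothing moves.
- bot.close_job(): hands the job in; it is judged then, once.
Trained networks look in the newest picture that a camera, given by its name, has taken for a name from the list of things; names that differ only in an ending like _2 or _b are one class to them, and where a whole thing is asked for, a point or a joint stands for the part that bears it (a point fixed in the world has none). Each returns a list of dicts, best first, with "confidence" (0 to 1); they miss things now and then, are a little off and sometimes report something else, mostly with a low value. They report only what shows in the picture. A call takes as long as a camera call. They do not tell look-alikes from the thing itself.
- bot.search_frame(camera, thing): "bbox" ([left, top, width, height] in pixels, round what is visible of it).
Readings, each from a call of its own:
- bot.read_clock(): time.
- bot.read_joint_positions(): joint angles.
- bot.read_joint_vel(): joint speeds.
- bot.read_joint_efforts(): joint torques, N m.
- bot.read_position(): TCP position.
- bot.read_tool_rot(): TCP orientation.
- bot.read_ft_force(): force on the tool from outside, world axes, zero at the start.
- bot.read_moment(): the same for the moment, N m.
- bot.read_gripper_width(): opening from 0.0 (shut) to 1.0 (fully open).
- bot.read_finger_force(): force on a finger pad.
Only numpy, scipy, OpenCV 4.12 (cv2) and the standard library are available. Lean on these libraries where they do the work, as an engineer would, in place of code of your own. Each camera call takes 0.05 s, during which the arm holds its last target. There are 200 camera calls.

## Working session

There is one attempt and no reset: what is moved stays moved. The work goes in short steps, each a Python script; the robot and the scene stay as the last script left them, time stands still between calls to the robot, and variables do not carry over. Pictures are saved under pics/ and viewed, at most 10 in all, crops included, and the job is handed in when it is done.

```bash
mkdir -p pics; ls; python3 - <<'E'
from cell import bot
import cv2, numpy as np
for c in ("scene","top"):
    im=bot.camera(c); cv2.imwrite(f"pics/{c}0.png",cv2.cvtColor(im,cv2.COLOR_RGB2BGR))
    k=bot.calibration(c); print(c,np.round(k["mtx"],1).tolist(),np.round(k["extrinsics"],3).tolist())
    for t in ("beam","pan_left","left_fixed","right_fixed","left_slide","right_slide","large_mid","medium_mid","small_mid","loupe","pot","slidebox"):
        print(t,[(np.round(d["bbox"]).astype(int).tolist(),round(d["confidence"],2)) for d in bot.search_frame(c,t)][:4])
print(bot.read_clock(), bot.read_tool_rot())
E
```

```text
pics
scene [[394.2, 0.0, 324.0], [0.0, 394.2, 199.2], [0.0, 0.0, 1.0]] [[-0.461, 0.887, 0.009, 0.215], [0.571, 0.304, -0.762, -0.223], [-0.679, -0.347, -0.647, 1.381], [0.0, 0.0, 0.0, 1.0]]
beam [([197, 168, 165, 90], 0.86)]
pan_left [([469, 240, 34, 42], 0.21)]
left_fixed [([199, 170, 166, 92], 0.55), ([253, 151, 17, 22], 0.37)]
right_fixed [([198, 165, 164, 92], 0.89)]
left_slide [([200, 166, 159, 96], 0.87)]
right_slide [([200, 168, 164, 94], 0.95), ([251, 152, 16, 21], 0.23)]
large_mid [([254, 150, 15, 23], 0.81)]
medium_mid [([195, 165, 169, 93], 0.7), ([238, 167, 17, 22], 0.49)]
small_mid [([333, 186, 15, 20], 0.67), ([195, 167, 166, 91], 0.56), ([379, 192, 13, 20], 0.54)]
loupe [([223, 140, 17, 26], 0.87)]
pot [([461, 262, 42, 58], 0.93)]
slidebox [([223, 145, 17, 21], 0.74), ([468, 238, 35, 42], 0.73)]
top [[460.7, 0.0, 321.1], [0.0, 460.7, 206.5], [0.0, 0.0, 1.0]] [[0.003, -1.0, -0.002, 0.011], [-0.99, -0.002, -0.142, 0.507], [0.142, 0.002, -0.99, 1.212], [0.0, 0.0, 0.0, 1.0]]
beam [([289, 138, 136, 101], 0.56)]
pan_left [([289, 138, 134, 103], 0.88), ([152, 163, 33, 32], 0.46)]
left_fixed [([289, 138, 136, 100], 0.73)]
right_fixed [([292, 141, 130, 102], 0.72)]
left_slide [([292, 139, 135, 101], 0.56)]
right_slide [([289, 142, 138, 100], 0.7)]
large_mid [([396, 218, 19, 17], 0.57)]
medium_mid [([397, 192, 20, 18], 0.68), ([151, 164, 37, 29], 0.61)]
small_mid [([300, 207, 16, 17], 0.63), ([273, 250, 11, 20], 0.49), ([299, 245, 10, 18], 0.43)]
loupe [([453, 244, 28, 20], 0.87)]
pot [([154, 163, 34, 33], 0.8)]
slidebox [([157, 205, 40, 40], 0.77), ([288, 141, 136, 101], 0.5)]
1.3 [-5.53702860e-06  9.85257600e-01  1.71077357e-01 -7.87163568e-06]
```

```bash
python3 - <<'E'
import cv2, numpy as np
t=cv2.imread("pics/top0.png"); s=cv2.imread("pics/scene0.png")
a=cv2.resize(t[130:280,250:490],None,fx=3.3,fy=3.3,interpolation=cv2.INTER_CUBIC)
cv2.imwrite("pics/a.png",a)
b=cv2.resize(s[130:280,185:405],None,fx=3.6,fy=3.6,interpolation=cv2.INTER_CUBIC)
cv2.imwrite("pics/b.png",b)
E
```

```text
(no output)
```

View pics/a.png

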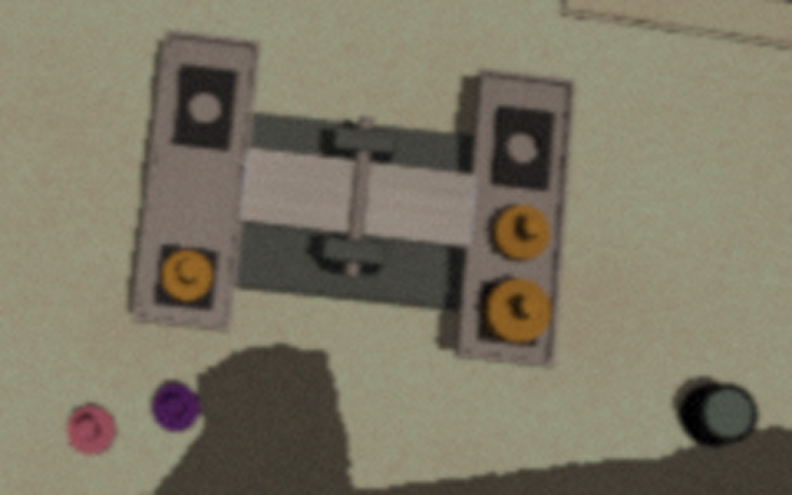

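View pics/b.png

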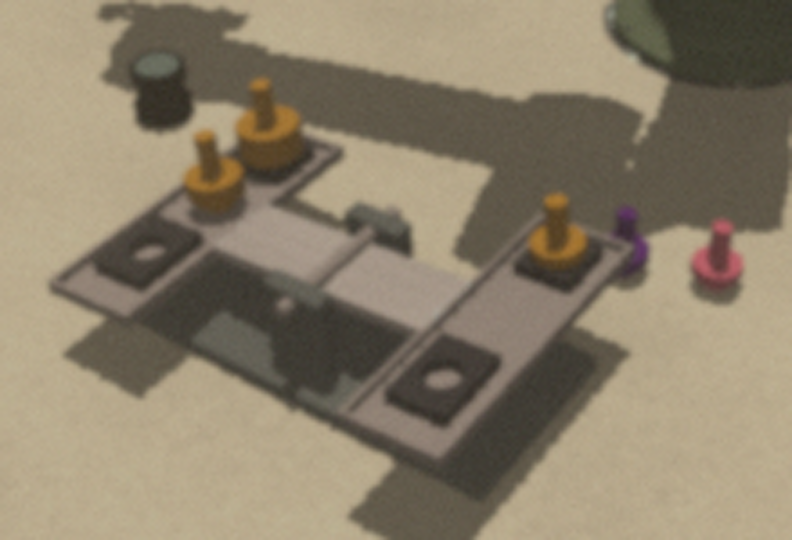

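View pics/top0.png

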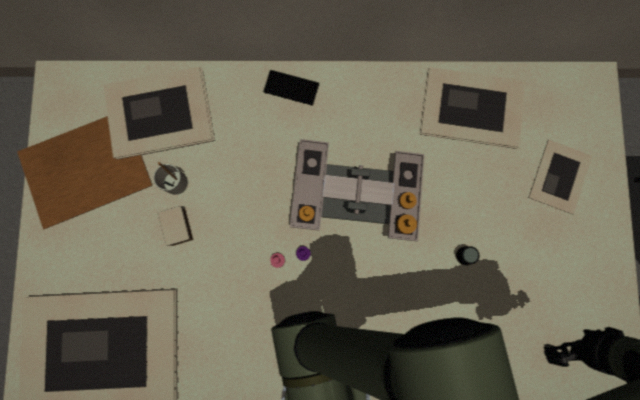

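The right pan (image right) is low. The large weight sits in its fixed socket near crop pixel (518,310), and the medium stands loose at (522,232). The small weight is in the left fixed socket at (187,275). The goal is the left sliding socket, whose hole is at (205,107). I'll fit the balance pose from both views.

```bash
cat > fit.py <<'E'
import numpy as np
from cell import bot
from scipy.optimize import least_squares
from scipy.spatial.transform import Rotation as R
K={c:bot.calibration(c) for c in("scene","top")}
def proj(c,p):
    k=K[c]; q=k["extrinsics"][:3]@np.append(p,1); q=k["mtx"]@q; return q[:2]/q[2]
def world(b,side,p):  # p in pan frame; b=(x,y,yaw,tilt)
    return np.array([b[0],b[1],.075])+R.from_euler("ZX",[b[2],b[3]]).apply(np.array(p)+[0,.13*side,-.009])
E
cat > m.py <<'E'
from fit import *
T=lambda u:(np.array(u)+.5)/3.3-.5+[250,130]
S=lambda u:(np.array(u)+.5)/3.6-.5+[185,130]
o=[]
cor=lambda c,sd,sx,sy,u:o.append((c,sd,lambda v:[sx*.118,sy*.039,.007],u))
for sd,us in((1,[(168,35),(257,43),(228,328),(133,322)]),(-1,[(481,72),(572,82),(552,365),(458,356)])):
    for (sx,sy),u in zip([(1,1),(1,-1),(-1,-1),(-1,1)],us): cor("top",sd,sx,sy,T(u))
for sd,sx,sy,u in((-1,1,-1,(52,284)),(-1,-1,-1,(342,152)),(1,1,-1,(345,408)),(1,1,1,(438,456)),(1,-1,1,(633,243))): cor("scene",sd,sx,sy,S(u))
def add(sd,f,t,s):
    if t: o.append(("top",sd,f,T(t)))
    if s: o.append(("scene",sd,f,S(s)))
add(1,lambda v:[.065+v[4],0,.006],(205,107),(444,379))
add(-1,lambda v:[.065+v[5],0,.006],(522,148),(150,253))
add(-1,lambda v:[v[6],v[7],.029],(522,232),None); add(-1,lambda v:[v[6],v[7],.063],None,(205,137))
add(-1,lambda v:[-.08,0,.038],(518,310),None); add(-1,lambda v:[-.08,0,.072],None,(261,86))
add(1,lambda v:[-.08,0,.022],(187,275),None); add(1,lambda v:[-.08,0,.056],None,(556,202))
r=lambda v:np.concatenate([proj(c,world(v,sd,f(v)))-u for c,sd,f,u in o])
s=least_squares(r,[.6,0,0,.076,0,0,-.02,0],loss="soft_l1"); v=s.x
np.save("v.npy",v); print(np.round(v,4)); print(np.round(r(v).reshape(-1,2),1).tolist())
print("medium",world(v,-1,[v[6],v[7],0]),"hole L level",world([*v[:3],0],1,[.065+v[4],0,0]))
E
python3 m.py
```

```text
[ 5.468e-01 -8.510e-02 -1.015e-01  8.990e-02 -4.800e-03 -7.600e-03
 -1.580e-02 -1.000e-04]
[[-1.3, -1.8], [0.8, -0.6], [0.4, 0.9], [-0.8, -0.6], [-0.1, -0.9], [0.5, -0.4], [0.1, 0.7], [-0.5, 0.2], [-0.6, -0.5], [-20.1, -8.5], [-1.8, 0.4], [0.9, -0.3], [1.0, -0.4], [-0.3, -0.6], [0.0, -0.9], [-0.3, -0.2], [0.3, 0.0], [0.0, -0.1], [0.0, -0.1], [0.2, 0.3], [0.1, -0.3], [-0.3, 0.1], [0.4, -1.4]]
medium [ 0.51804458 -0.2115572   0.05435911] hole L level [0.6198366  0.03817964 0.066     ]
```

```bash
cat >> fit.py <<'E'
v=np.load("v.npy")
def quat(yaw,tilt):
    q=(R.from_euler("ZX",[yaw,tilt])*R.from_euler("x",np.pi)).as_quat(); return [q[3],*q[:3]]
def shot(c,n):
    import cv2
    im=bot.camera(c); cv2.imwrite(f"pics/{n}.png",cv2.cvtColor(im,cv2.COLOR_RGB2BGR)); return im[:,:,::-1]
E
python3 - <<'E'
from fit import *
import cv2
q=quat(v[2],.08); up=R.from_euler("ZX",[v[2],.08]).apply([0,0,1])
p=world([*v[:3],.08],-1,[v[6],v[7],.033])
bot.set_gripper(.5,30)
bot.move_pose(p+.09*up,q)
print(bot.read_clock(), bot.read_joint_positions())
print(bot.move_linear(p+.035*up,.15))
a,b=shot("scene","s1"),shot("top","t1")
cv2.imwrite("pics/ab1.png",np.hstack([cv2.resize(a[100:250,190:320],(520,600)),cv2.resize(b[130:250,370:425],(275,600))]))
print(bot.read_position(),p,bot.read_ft_force(),bot.read_clock())
E
```

```text
3.4333 [-0.57608677  0.41107166 -0.21027221  0.9855771   0.07083739  2.66662525]
False
[ 0.51819776 -0.21804291  0.12460858] [ 0.51775738 -0.21437741  0.08852653] [0.13237591 0.51839502 0.83779528] 4.05
```

View pics/ab1.png

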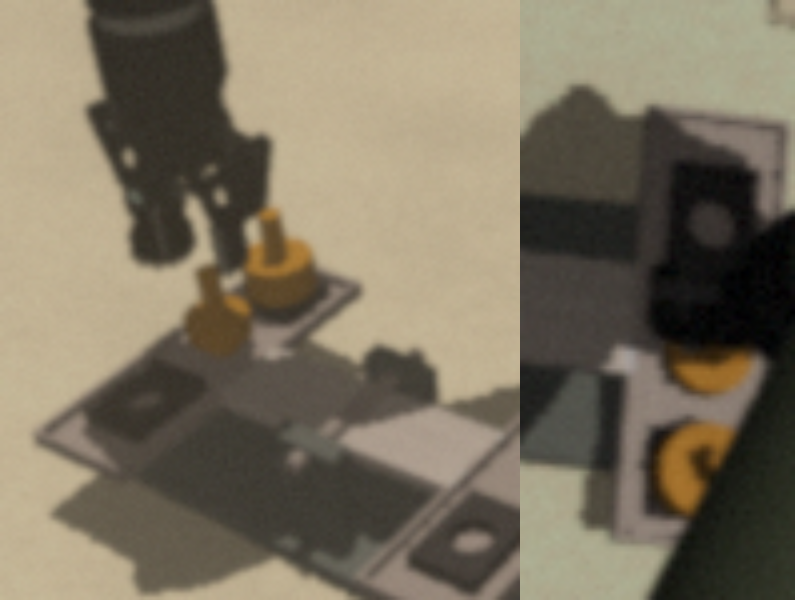

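The fingertips straddle the medium's knob: tips at about (160,250) and (235,265), with the knob top at (207,272) between them. I'll descend and grasp.

```bash
python3 - <<'E'
from fit import *
q=quat(v[2],.08); up=R.from_euler("ZX",[v[2],.08]).apply([0,0,1])
p=world([*v[:3],.08],-1,[v[6],v[7],.033])
f0=bot.read_ft_force()
hit=bot.move_linear(p,.06,until_force=2.5)
print(hit,bot.read_position(),bot.read_ft_force()-f0)
if hit: raise SystemExit
bot.set_gripper(0.0,40)
print(bot.read_gripper_width()*85,bot.read_finger_force(),bot.read_ft_force()-f0)
bot.move_linear(p+.02*up,.05)
print(bot.read_ft_force()-f0)
bot.move_linear(p+[0,0,.095],.15)
bot.wait(.2)
print(bot.read_ft_force()-f0,bot.read_gripper_width()*85,bot.read_clock())
E
```

```text
False [ 0.51781258 -0.21435889  0.08846552] [ 0.18912114 -0.59263715 -0.32535862]
14.54053466129346 38.91685366630554 [ 0.64649966 -0.82904126 -0.94604001]
[-0.87588035 -0.48209309 -4.22970482]
[-1.10573643 -0.40572928 -3.86610134] 14.565780590522852 6.5333
```

```bash
python3 - <<'E'
from fit import *
import cv2
h=world([*v[:3],.038],1,[.065+v[4],0,0]); print("hole",h)
q=quat(v[2],.02)
bot.move_linear(h+[0,0,.115],.25,rotation=q)
bot.move_linear(h+[0,0,.063],.15)
bot.wait(.3)
a,b=shot("scene","s2"),shot("top","t2")
print(bot.read_position(),bot.read_ft_force(),bot.read_clock())
np.set_printoptions(precision=1)
t=bot.read_position()
for n,d in(("foot",-.033),("disctop",-.004),("block",None)):
    x=t+[0,0,d] if d is not None else h+[0,0,.010]
    print(n,proj("scene",x),proj("top",x))
u=proj("scene",h).astype(int); w=proj("top",h).astype(int); print(u,w)
A=a[u[1]-45:u[1]+30,u[0]-25:u[0]+25]; B=b[w[1]-37:w[1]+38,w[0]-25:w[0]+25]
cv2.imwrite("pics/ab2.png",np.hstack([cv2.resize(i,(400,600),interpolation=cv2.INTER_CUBIC) for i in(A,B)]))
E
```

```text
hole [0.61986173 0.03842643 0.07094531]Traceback (most recent call last):
  File "<stdin>", line 5, in <module>
cell.PlanningError: the arm cannot follow that straight line within its joint ranges
```

```bash
cat > look2.py <<'E'
from fit import *
import cv2
h=world([*v[:3],.038],1,[.065+v[4],0,0]); print("hole",h)
q=quat(v[2],.02); q=(R.from_quat([*q[1:],q[0]])*R.from_euler("z",np.pi)).as_quat(); q=[q[3],*q[:3]]
print(bot.solve_ik(h+[0,0,.115],q))
bot.move_pose(h+[0,0,.125],q)
bot.move_linear(h+[0,0,.063],.15)
bot.wait(.3)
a,b=shot("scene","s2"),shot("top","t2")
print(bot.read_position(),bot.read_ft_force(),bot.read_clock())
np.set_printoptions(precision=1)
t=bot.read_position()
for n,d in(("foot",-.033),("disctop",-.004),("block",None)):
    x=t+[0,0,d] if d is not None else h+[0,0,.010]
    print(n,proj("scene",x),proj("top",x))
u=proj("scene",h).astype(int); w=proj("top",h).astype(int); print(u,w)
A=a[u[1]-45:u[1]+30,u[0]-25:u[0]+25]; B=b[w[1]-37:w[1]+38,w[0]-25:w[0]+25]
cv2.imwrite("pics/ab2.png",np.hstack([cv2.resize(i,(400,600),interpolation=cv2.INTER_CUBIC) for i in(A,B)]))
E
python3 look2.py
```

```text
hole [0.61986173 0.03842643 0.07094531]
[-0.0667208   0.48619291 -0.06683915  1.017069    0.01998791  0.03477279]
[0.62017919 0.03840683 0.13452872] [-0.183282   -0.0083199  -2.29819245] 9.75
foot [308.  228.6] [311.1 159.7]
disctop [307.7 219.1] [310.9 156.9]
block [308.2 235. ] [311.3 161.7]
[308 238] [311 162]
```

View pics/ab2.png

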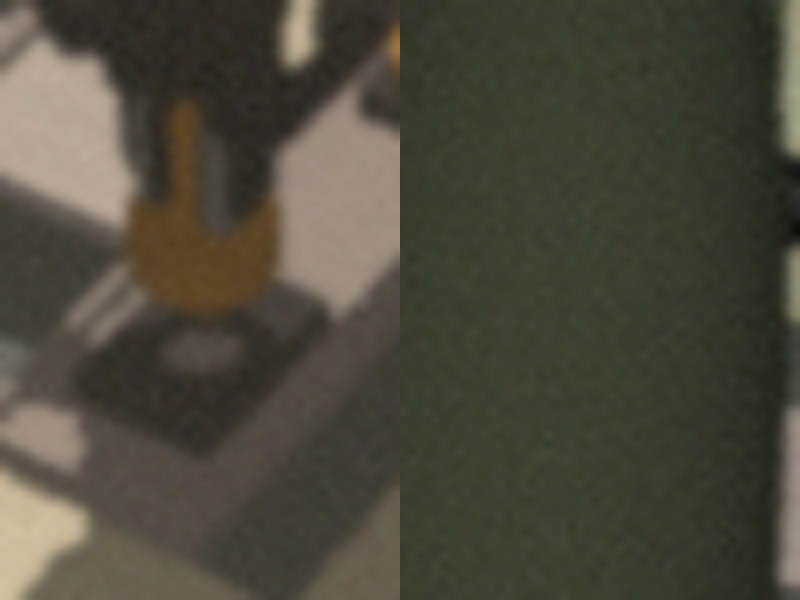

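The held disc and the hole line up in the scene view: the disc centre is at crop column 204 and the hole at 203. The arm blocks the top view. I'll feel downwards next.

```bash
cat >> fit.py <<'E'
def F(n=8):
    s=[]
    for _ in range(n): s.append(bot.read_ft_force()); bot.wait(.01)
    return np.mean(s,0)
E
python3 - <<'E'
from fit import *
np.set_printoptions(precision=4,suppress=True)
x=bot.read_position(); print(bot.read_clock())
x[2]-=.014; bot.move_linear(x,.08); bot.wait(.15)
f0=F(15); np.save("f0.npy",f0); print(x[2],f0)
while x[2]>.096:
    x[2]-=.0015; bot.move_linear(x,.03); f=F()-f0
    print(round(x[2],4),f)
    if f[2]>1.5: break
print(bot.read_clock())
E
```

```text
9.75
0.12052872299428248 [ 0.0464  0.1125 -3.0323]
0.119 [-0.2499  0.1055 -0.0247]
0.1175 [-0.0286 -0.1332  0.3574]
0.116 [-0.0642 -0.2516 -0.0195]
0.1145 [ 0.1195 -0.01   -0.0769]
0.113 [-0.1462 -0.4605  0.5311]
0.1115 [-0.0946 -0.5539  1.0203]
0.11 [-0.1341 -1.0648  1.0026]
0.1085 [-0.7585 -0.9429  1.848 ]
12.875
```

Contact came at about z 0.1135, with a side force towards −y and −x, so the bevel is riding on the rim. I'll give way along that force and keep feeling downwards.

```bash
cat > feel.py <<'E'
from fit import *
np.set_printoptions(precision=4,suppress=True)
x=bot.read_position(); f0=np.load("f0.npy"); h=x.copy()
for i in range(26):
    f=F()-f0
    print(i,(x-h)*1e3,x[2].round(4),f)
    lat=f[:2]*.0006; n=np.linalg.norm(lat); lat*=min(1,.0007/max(n,1e-9))
    if n<.00015: lat*=0
    x[:2]+=lat
    if f[2]<1.6: x[2]-=.0012
    if f[2]>4.5 or x[2]<.0935: break
    bot.move_linear(x,.03)
print(bot.read_clock(),bot.read_position())
E
sed -i 's/range(26)/range(12)/' feel.py; python3 feel.py
```

```text
0 [0. 0. 0.] 0.1086 [-0.2958 -1.4034  2.1372]
1 [-0.1444 -0.685   0.    ] 0.1086 [-0.2571 -1.26    0.2754]
2 [-0.2843 -1.3708 -1.2   ] 0.1074 [-0.1618 -0.1918  0.0922]
3 [-0.3814 -1.4859 -2.4   ] 0.1062 [ 0.282   0.0082 -0.0813]
4 [-0.2122 -1.481  -3.6   ] 0.105 [-0.1039 -0.104   0.0944]
5 [-0.2122 -1.481  -4.8   ] 0.1038 [ 0.0599 -0.0204  0.6015]
6 [-0.2122 -1.481  -6.    ] 0.1026 [-0.2774 -0.0235  0.6787]
7 [-0.3786 -1.4951 -7.2   ] 0.1014 [-0.1671 -0.2676  1.7362]
8 [-0.4788 -1.6556 -7.2   ] 0.1014 [0.7576 0.4315 1.7326]
9 [-0.0243 -1.3967 -7.2   ] 0.1014 [-0.6411 -0.4938  1.7186]
10 [-0.409 -1.693 -7.2  ] 0.1014 [0.2236 0.4257 1.3488]
11 [-0.2748 -1.4376 -8.4   ] 0.1002 [-0.0471 -0.6658  2.4073]
16.675 [0.6199 0.0367 0.1002]
```

It dropped in: force fell away, then the floor was felt about 10 mm lower. I'll lower to level height, release and withdraw.

```bash
python3 - <<'E'
from fit import *
import cv2
np.set_printoptions(precision=4,suppress=True)
x=bot.read_position(); f0=np.load("f0.npy")
x[2]=.0990; bot.move_linear(x,.02,rotation=None); print(F()-f0)
bot.set_gripper(.4); bot.wait(.3); print(F())
x[2]+=.06; bot.move_linear(x,.1)
bot.goto_joints([-1.361,.326,-.193,1.052,0,0.4]); bot.wait(1)
print(bot.read_clock())
a,b=shot("scene","s3"),shot("top","t3")
cv2.imwrite("pics/a3.png",cv2.resize(a[130:280,185:405],None,fx=3.6,fy=3.6,interpolation=cv2.INTER_CUBIC))
cv2.imwrite("pics/b3.png",cv2.resize(b[130:280,250:490],None,fx=3.3,fy=3.3,interpolation=cv2.INTER_CUBIC))
E
```

```text
[ 0.1175 -0.1786  3.1711]
[-0.0028 -0.0429  0.0864]
21.9417
```

View pics/a3.png

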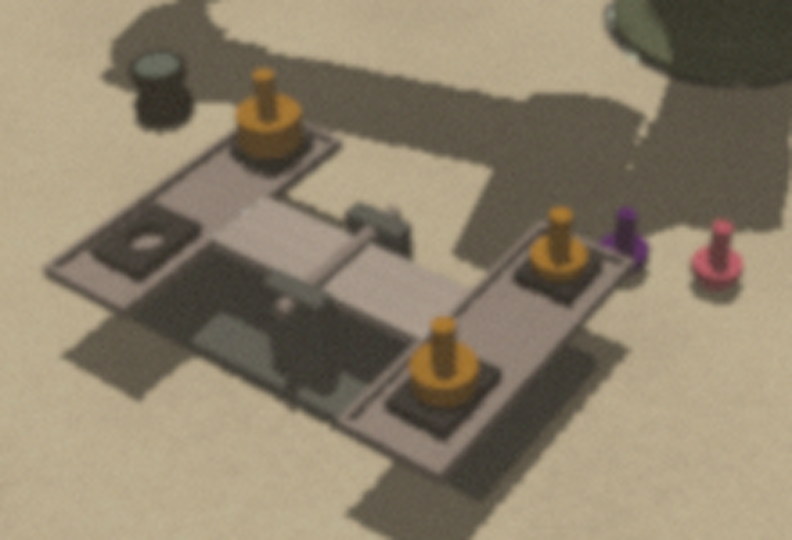

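View pics/b3.png

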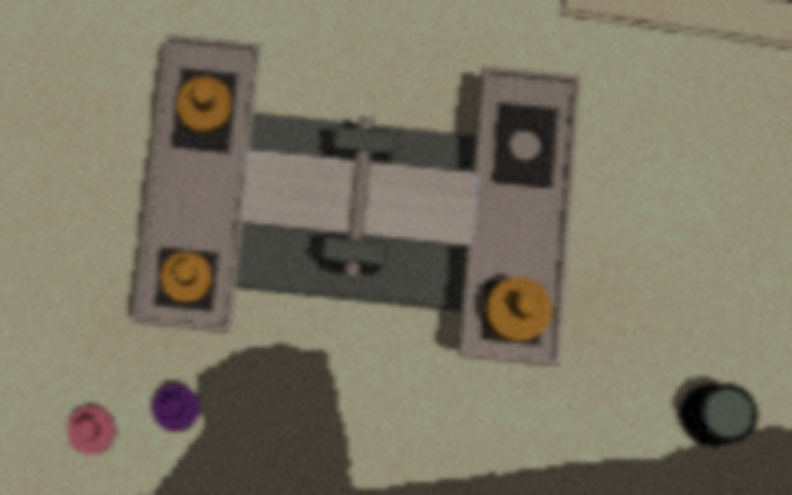

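The medium sits home in the left sliding socket, with its disc just above the block at scene crop (443,370). The pans are level (small knob down to row 212, large knob up to row 74), and everything else is where it was.

```bash
python3 -c "
from cell import bot
print(bot.close_job())"
```

```text
the job is handed in; nothing more can be done
None
```

I moved the medium weight to the left pan and seated it fully home in the sliding socket; the pans looked level in the last pictures, and I've handed the job in.

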